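# Stack the bench tray by feel

## Task

Lift the wooden parts tray by its handle, keeping the cap that lies in it aboard, and stack it on the lower tray that sits with some play in the steel cradle, so that all four corner lugs go into the sockets and it lies fully home and level. The play means you have to find the sockets by feel: rest it lightly and never force it, guide it down until it is home before you let go, and do not disturb the things lying around.

Things in the scene. Friction and masses are not known exactly. Their poses are not given: they have to be found in the camera images.
- upper_tray: Loose wooden tray, 120 (x) x 80 (y) mm, about 0.3 kg, standing on its four lugs. Origin: tray centre at lug-tip level (z 0 at the start); z up. Round steel lugs, 9 mm diameter (7.6 at the bevelled tip), 9 mm long, point down at x = +-48, y = +-28 mm. Floor underside 9 mm, top of the 5 mm walls 29 mm above the origin. May be stacked either way round (half turn).
- upper_handle (a point): Centre of the upper tray's handle bar, 50 mm above the tray's origin, same axes. The bar runs along x, 72 mm long, 12 mm thick (y), 20 mm tall, on posts at x = +-31 mm; open beside it, 29 mm to the walls. Grip it here from above.
- cradle: Fixed dark steel cradle on the worktop, 145 (x) x 105 (y) mm; origin: centre of its underside, z up. 6 mm base, lip to 18 mm height. The lower tray sits in it, same yaw; it cannot lift or turn but rests anywhere within +-6 mm of the cradle's centre in the cradle's x and y, different each time and NOT measured (the gap to the lip shows it). It shifts sideways under about 6 N and stays there.
- cradle_rim (a point): Point on the cradle's own centre line (not the lower tray's), 36 mm up, at the height of the lower tray's rim. The wooden lower tray is 120 x 80 x 30 mm; in its rim, at x = +-48, y = +-28 mm from its own centre, are square sockets 11.4 mm wide, 14 mm deep, 0.6 mm chamfer, each in a solid 24 mm square corner post.
- cradle_home (a point): Point on the cradle's centre line 27 mm up: height of the upper tray's origin when fully home (36 mm up while its lugs rest on the rim). Over 40 N of contact between the trays in all (jamming sideways counts too) is forcing; pressing with 4 to 8 N is enough to search.
- collet_cap: Small dark ribbed cap, 22 mm diameter, 18 mm tall, 20 g, loose inside the upper tray beside one half of the handle; origin: centre of its underside, 13 mm above the upper tray's origin.
- tin_yellow_2: Bystander: round yellow tin, 65 mm diameter, 23 mm tall; origin centre of underside.
- pumice_pot: Bystander: white pot, 71 mm diameter, 43 mm tall; origin centre of underside.
- lighter: Bystander: white lighter lying flat, 80 x 25 x 12 mm; origin centre of underside.

How it is judged (in metres and radians):
On the way, in this order (a step that is already met when the one before it is completed fails the run):
1. the upper tray is lifted clear of the worktop (height (world z) of upper_tray above 0.05 m and contact force between upper_tray and the fingers above 0.5 N), for 0.2 s.
2. the upper tray is fully home on the lower tray while still held by the fingers (z of upper_tray in the frame of cradle between 0.02 and 0.029 m and horizontal distance between upper_tray and cradle below 0.012 m and angle between the x axis of upper_tray and the x axis of cradle, either way round below 0.07 rad and angle between upper_tray's own z axis and vertical below 0.03 rad and contact force between upper_tray and the fingers above 0.5 N), for 0.1 s.
At the end, for the whole second after the job is handed in: Upper tray home on the lower tray: origin under 29 mm above the cradle's and within 12 mm sideways, yaw within 0.07 rad (either way round), tilt under 0.03 rad, released and at rest, cap still in it, bystanders within 15 mm of where they lay (z of upper_tray in the frame of cradle between 0.02 and 0.029 m and horizontal distance between upper_tray and cradle below 0.012 m and angle between the x axis of upper_tray and the x axis of cradle, either way round below 0.07 rad and angle between upper_tray's own z axis and vertical below 0.03 rad and horizontal distance between collet_cap and upper_tray below 0.062 m and z of collet_cap in the frame of upper_tray between 0.005 and 0.035 m and contact force between upper_tray and the fingers below 0.05 N and linear speed of upper_tray below 0.01 m/s and distance of each of tin_yellow_2, pumice_pot, lighter from where it was at the start of the episode below 0.015 m); the robot touches nothing.
It fails at once if the trays are forced together (over 40 N of contact in all between the upper tray and the lower tray or cradle) (contact force between upper_tray and cradle above 40 N).
It fails at once if the tray is tipped over 0.35 rad (angle between upper_tray's own z axis and vertical above 0.35 rad).
It fails at once if the cap leaves the tray (distance between collet_cap and upper_tray above 0.09 m).
It fails at once if a bystander is disturbed (distance of any of tin_yellow_2, pumice_pot, lighter from where it was at the start of the episode above 0.015 m).
It also fails if it takes over 54 s, if anything falls off the work surface, if the arm or the gripper's body presses on something with over 40 N, if the wrist force passes 120 N, or if a joint passes its speed limit or range.

## Robot

A 7-joint arm with a two-finger parallel gripper is mounted at the origin on a cart in front of the work surface, level with it; the furniture and walls round the work are solid. World frame = base frame: x ahead of the robot, y to its left, z up, the work surface at z = 0. Lengths are in mm, angles in rad, forces in N, time in s.
With the tool pointing down it reaches from about 400 to 875 mm from the base axis. Payload 19.3 kg.
Tool frame: the origin (TCP) lies at the very end of the fingers, on their centre line; the grasp point (between the pads) lies 19 mm behind it (grip_point_offset is the z of the grasp point in the tool frame, in mm); z points along the fingers, y is the line along which they close (so a half turn about z gives the same grasp; the last joint's range is limited). The gripper opens to 85 mm and grips with 20 to 120 N. Pads are 22 mm wide; open, the fingers measure 114 mm over their backs; the gripper's body (76 mm by 85 mm) begins 54 mm behind the grasp point. The pads swing forward as they close: fully open they stand 13 mm farther back than shut.
Start: joints at [1.056, 0.521, -0.036, 1.599, 0.021, 1.021, -0.113], TCP at [268.896, -564.19, 231.291] pointing down, gripper open.
Joint ranges: [-2.91, 2.91], [-0.3, 2.13], [-1.5, 1.42], [0.17, 2.43], [-1.26, 4.41], [0.16, 1.93], [-2.52, 2.52]. Speed limits (rad/s): [1.89, 1.89, 2.39, 2.39, 3.01, 3.01, 3.01].

## Interface

Orientations are given as a 3x3 rotation matrix whose columns are the frame's x, y, z axes.
In Python, from workcell import movep, movel, goto_joints, open_gripper, clamp, wait, inverse_kinematics, read_state, camera, PlanningError, finish_job, grip_point_offset gives the robot as it stands. Calls block until the motion is done:
- movep(position, orientation): joint-space move of the TCP to a pose.
- movel(position, frame=None, max_speed=150, guard=None): straight line of the TCP; frame=None keeps the orientation; max_speed is the mean speed in mm/s. With guard (N) it stops when the force on the tool has changed by that much, and returns True; else False.
- goto_joints(angles): joint-space move.
- open_gripper() and clamp(): open the fingers fully, or close them until they stop; the grip force is fixed at half the most.
- wait(seconds).
- inverse_kinematics(position, orientation): joint angles nearest the present ones, or None.
- read_state(): the state.
- camera(name): name is "scene" or "top"; returns a dict with "image" (480x640x3 uint8, blue, green, red), "range_z" (480x640 float32, mm along the optical axis (not along the pixel's ray), 0 where there is no reading), "fx", "fy", "cx", "cy" (pixels), "cam_to_world" (4x4, takes a point from camera to world coordinates). Camera axes: x right, y up, looking along -z (the intrinsics and any distortion apply to the point x, -y, -z); pixel columns grow to the right and rows downward; lengths in mm; the calibration is good to about 2 mm. A picture is of the moment at which its call begins.
A pose or a line that the arm cannot do raises PlanningError and nothing moves.
- finish_job(): hands the job in; it is judged then, once.
The state is a dict: "time": time; "qpos": joint angles; "qvel": joint speeds; "joint_efforts": joint torques, N m; "eef_pos": TCP position; "tool_rot": TCP orientation; "ft_force": force on the tool from outside, world axes, zero at the start; "torque": the same for the moment, N m; "finger_gap": finger opening in mm; "gripper_force": force on a finger pad.
Only numpy, scipy, OpenCV 4.12 (cv2) and the standard library are available. Lean on these libraries where they do the work, as an engineer would, in place of code of your own. Each camera call takes 0.05 s, during which the arm holds its last target. There are 200 camera calls.

## Working session

There is one attempt and no reset: what is moved stays moved. The work goes in short steps, each a Python script; the robot and the scene stay as the last script left them, time stands still between calls to the robot, and variables do not carry over. Pictures are saved under pics/ and viewed, at most 10 in all, crops included, and the job is handed in when it is done.

```bash
mkdir -p pics; ls; python3 - <<'E'
from workcell import *
import cv2,numpy as np
for n in("scene","top"):
    c=camera(n);cv2.imwrite(f"pics/{n}0.png",c["image"]);np.savez(f"{n}0.npz",**c)
    print(n,c["fx"],c["fy"],c["cx"],c["cy"],[k for k in c]);print(np.round(c["cam_to_world"],3))
s=read_state();print(s["time"],s["ft_force"],s["tool_rot"],s["finger_gap"],grip_point_offset)
E
```

```text
pics
scene 601.2446418017222 601.2446418017222 316.9267821942733 238.24647318487092 ['image', 'range_z', 'fx', 'fy', 'cx', 'cy', 'cam_to_world']
[[-6.21000e-01  5.03000e-01 -6.01000e-01 -1.72049e+02]
 [-7.84000e-01 -3.93000e-01  4.80000e-01  5.95241e+02]
 [ 5.00000e-03  7.70000e-01  6.38000e-01  8.49835e+02]
 [ 0.00000e+00  0.00000e+00  0.00000e+00  1.00000e+00]]
top 442.4428122987009 442.4428122987009 321.22409079634645 231.7404905851089 ['image', 'range_z', 'fx', 'fy', 'cx', 'cy', 'cam_to_world']
[[-5.000000e-03  9.800000e-01 -1.970000e-01  3.555270e+02]
 [-1.000000e+00 -2.000000e-03  1.400000e-02  2.203600e+01]
 [ 1.300000e-02  1.980000e-01  9.800000e-01  1.150121e+03]
 [ 0.000000e+00  0.000000e+00  0.000000e+00  1.000000e+00]]
0.1 [-0.29640246 -0.70018967  0.07144786] [[ 9.02715645e-01  4.30237380e-01 -5.11344673e-04]
 [ 4.30237673e-01 -9.02715253e-01  8.46737595e-04]
 [-9.73004716e-05 -9.84363016e-04 -9.99999511e-01]] 85.26633991299246 -18.700000000000003
```

View pics/scene0.png

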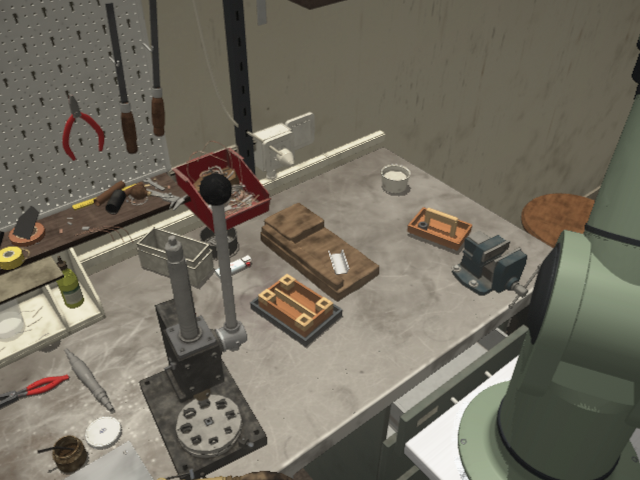

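View pics/top0.png

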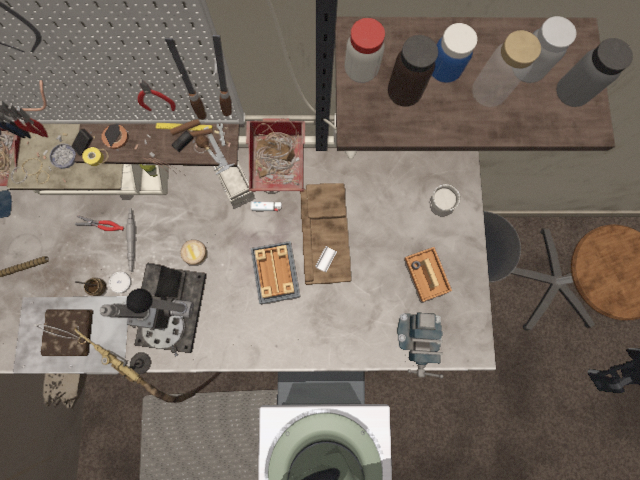

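The scene view shows the upper tray near (440,228) and the cradle at (297,305). The top view shows them at (428,275) and (276,272). A wooden block and the press lever lie near the route, and the vise stands beside the tray. I'll zoom in and take depth points.

```bash
cat > h.py <<'E'
import numpy as np,cv2
def load(n): return dict(np.load(n))
def cloud(c):
    v,u=np.mgrid[0:480,0:640];z=c["range_z"]
    p=np.stack([(u-c["cx"])/c["fx"]*z,-(v-c["cy"])/c["fy"]*z,-z,np.ones_like(z)],-1)
    w=(p@c["cam_to_world"].T)[...,:3];w[z==0]=np.nan;return w
def ray(c,uv,h):
    uv=np.atleast_2d(uv).astype(float);M=c["cam_to_world"]
    d=np.c_[(uv[:,0]-c["cx"])/c["fx"],-(uv[:,1]-c["cy"])/c["fy"],-np.ones(len(uv))]@M[:3,:3].T
    o=M[:3,3];return o+d*((h-o[2])/d[:,2])[:,None]
def proj(c,P):
    P=np.atleast_2d(P);q=(P-c["cam_to_world"][:3,3])@c["cam_to_world"][:3,:3]
    return np.c_[c["cx"]+c["fx"]*q[:,0]/-q[:,2],c["cy"]-c["fy"]*q[:,1]/-q[:,2]]
E
python3 - <<'E'
from h import *
T=load("top0.npz");S=load("scene0.npz")
def crop(c,x,y,w,h):return cv2.resize(c["image"][y:y+h,x:x+w],(400,300),interpolation=cv2.INTER_CUBIC)
cv2.imwrite("pics/crops.png",np.vstack([np.hstack([crop(T,388,245,80,60),crop(T,236,242,80,60)]),np.hstack([crop(S,390,192,100,75),crop(S,245,265,100,75)])]))
for n,c in(("top",T),("scene",S)):
    w=cloud(c)
    for nm,(u,v) in {"top":dict(bar=(430,273),cr=(276,272),table=(370,320),block=(326,230),press=(140,300),pot=(445,200),vise=(420,330),red=(275,150)),"scene":dict(bar=(440,214),cr=(297,300),table=(360,350),block=(290,215),ball=(216,190),pot=(396,175),vise=(490,260))}[n].items():
        print(n,nm,np.round(w[v,u]))
    # obstacles height between
    for (x0,x1,y0,y1) in [(400,700,-350,400)]:
        m=(w[...,0]>x0)&(w[...,0]<x1)&(w[...,1]>y0)&(w[...,1]<y1)
        for yy in range(y0,y1,50):
            k=m&(w[...,1]>=yy)&(w[...,1]<yy+50);print(n,yy,np.round(w[k][:,2].max()) if k.any() else None,end=";")
    print()
E
```

```text
top bar [ 470. -262.   62.]
top cr [479. 123.  12.]
top table [ 357. -118.   -2.]
top block [585.  -6.  35.]
top press [390. 301. 434.]
top pot [ 667. -321.   26.]
top vise [ 333. -224.   88.]
top red [752. 116. 162.]
top -350 607.0;top -300 646.0;top -250 646.0;top -200 533.0;top -150 636.0;top -100 635.0;top -50 533.0;top 0 133.0;top 50 154.0;top 100 184.0;top 150 159.0;top 200 187.0;top 250 430.0;top 300 435.0;top 350 204.0;
scene bar [ 474. -263.   58.]
scene cr [494. 111.  11.]
scene table [334.  89.  -4.]
scene block [675.  -6.  55.]
scene ball [375. 317. 427.]
scene pot [ 674. -328.   27.]
scene vise [ 316. -240.   48.]
scene -350 44.0;scene -300 63.0;scene -250 59.0;scene -200 5.0;scene -150 6.0;scene -100 519.0;scene -50 528.0;scene 0 131.0;scene 50 156.0;scene 100 135.0;scene 150 155.0;scene 200 186.0;scene 250 184.0;scene 300 432.0;scene 350 210.0;
```

View pics/crops.png

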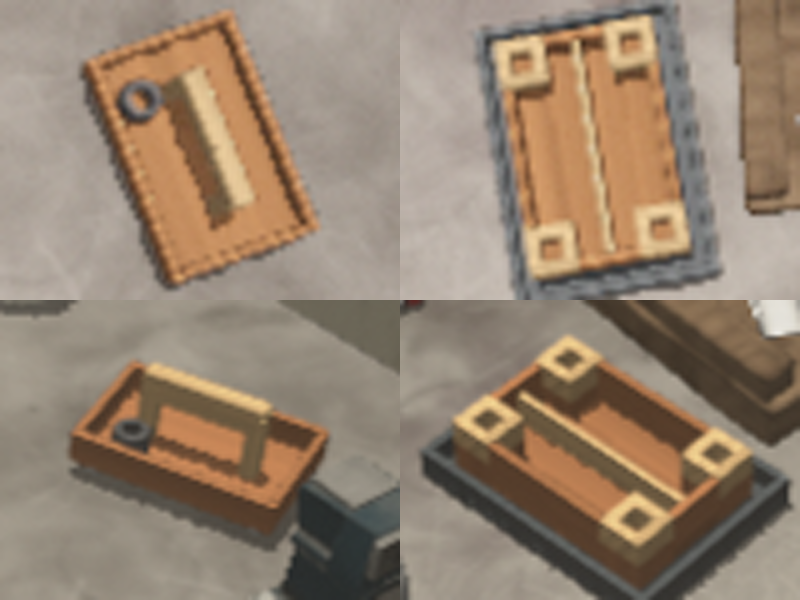

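The crops clearly show the bar (top view crop about (217,140)), the cap beside one end, and the four sockets. Next I triangulate the sockets and bar ends across both views.

```bash
cat >> h.py <<'E'
def tri(T,t,S,s):
    A=[];b=[];out=[]
    for c,uv in((T,t),(S,s)):
        o=c["cam_to_world"][:3,3];d=ray(c,uv,0)[0]-o;d/=np.linalg.norm(d);P=np.eye(3)-np.outer(d,d);A.append(P);b.append(P@o)
    x=np.linalg.lstsq(np.vstack(A),np.hstack(b),rcond=None)[0]
    return x,np.linalg.norm(np.vstack(A)@x-np.hstack(b))
E
python3 - <<'E'
from h import *
T=load("top0.npz");S=load("scene0.npz")
tp=[(524,67),(631,44),(661,229),(551,248)];sp=[(487,421),(569,358),(716,455),(637,520)]
tc=lambda p,ox,oy,x,y,s:((p[0]-ox)/s+x-.4,(p[1]-oy)/s+y-.4)
Q=[]
for a,b in zip(tp,sp):
    x,e=tri(T,tc(a,400,0,236,242,5),S,tc(b,400,300,245,265,4));Q.append(x);print("sock",np.round(x,1),round(e,1))
Q=np.array(Q);print("centre",Q.mean(0),"sides",[np.linalg.norm(Q[i]-Q[i-1]).round(1) for i in range(4)])
d=Q[0]+Q[1]-Q[2]-Q[3];print("yaw",np.degrees(np.arctan2(d[1],d[0])))
B=[]
for a,b in [((190,75),(152,367)),((240,207),(266,411))]:   # bar top face end centres
    x,e=tri(T,tc(a,0,0,388,245,5),S,tc(b,0,300,390,192,4));B.append(x);print("bar",np.round(x,1),round(e,1))
B=np.array(B);d=B[0]-B[1];print("len",np.linalg.norm(d),"mid",B.mean(0),"yaw",np.degrees(np.arctan2(d[1],d[0])))
# masks: wood rim colours
for n,c,(x,y,w,h) in(("top",T,(388,245,80,60)),("scene",S,(390,192,100,75))):
    im=c["image"][y:y+h,x:x+w].astype(int);m=((im[...,2]>195)&(im[...,1]>165)&(im[...,0]<175)).astype(np.uint8)
    N,L,st,ce=cv2.connectedComponentsWithStats(m);i=1+st[1:,4].argmax();pts=np.argwhere(L==i)[:,::-1].astype(np.float32)
    r=cv2.minAreaRect(pts);print(n,"bar",st[i],ce[i]+[x,y],r)
w=cloud(T);m=(w[...,2]>500)&(w[...,0]>300)&(w[...,0]<700)&(abs(w[...,1])<400)
p=np.argwhere(m);print("tall top",len(p),p.min(0),p.max(0))
w=cloud(S);m=(w[...,2]>300)&(w[...,0]>300)&(w[...,0]<800)&(abs(w[...,1])<400)
p=np.argwhere(m);print("tall scene",len(p),p.min(0),p.max(0), np.nanmax(w[m],0),np.nanmin(w[m],0))
E
```

```text
sock [521.2 162.   34.9] 1.9
sock [532.  107.   36.2] 0.5
sock [438.1  90.6  34.2] 0.1
sock [428.6 145.2  34.3] 0.7
centre [479.99398998 126.202369    34.89123672] sides [np.float64(94.1), np.float64(56.1), np.float64(95.3), np.float64(55.4)]
yaw 10.07498144712905
bar [ 503.3 -253.4   60.1] 0.9
bar [ 438.4 -274.5   59.2] 0.2
len 68.1828257797638 mid [ 470.85332507 -263.94932514   59.61823738] yaw 17.948178664208434
top bar [ 37  14  14  27 116] [431.5 272. ] ((43.5, 27.0), (28.225692749023438, 3.899601936340332), 68.19859313964844)
scene bar [37 16 30 12 81] [441.55555556 213.33333333] ((51.564613342285156, 21.316923141479492), (31.00773811340332, 2.5516209602355957), 19.440034866333008)
tall top 20222 [ 46 336] [150 632]
tall scene 5800 [ 0 62] [295 345] [799.82027318 396.56003845 528.9352781 ] [361.62265368 -88.11411408 300.00027112]
```

```bash
cat >> h.py <<'E'
def R(deg):
    a=np.radians(deg);c,s=np.cos(a),np.sin(a)
    return np.array([[c,s,0],[s,-c,0],[0,0,-1.]])
E
python3 - <<'E'
from h import *
T=load("top0.npz");S=load("scene0.npz")
for n,c,(x,y,w,h) in(("top",T,(388,245,80,60)),("topcr",T,(236,242,80,60)),("scene",S,(390,192,100,75))):
    im=c["image"][y:y+h,x:x+w];hs=cv2.cvtColor(im,cv2.COLOR_BGR2HSV)
    m=((hs[...,1]>85)&(hs[...,0]<22)).astype(np.uint8);cs,_=cv2.findContours(m,0,1);k=max(cs,key=cv2.contourArea)
    q=cv2.boxPoints(cv2.minAreaRect(k))+[x,y];P=ray(c,q,29 if n!="topcr" else 36)[:,:2]
    e=[P[(i+1)%4]-P[i] for i in range(4)];print(n,P.mean(0).round(1),[(np.linalg.norm(v).round(1),np.degrees(np.arctan2(v[1],v[0])).round(1)) for v in e])
for c in(T,S):
    w=cloud(c)
    print([(y0,np.nanmax(np.where((w[...,0]>380)&(w[...,0]<580)&(w[...,1]>=y0)&(w[...,1]<y0+40),w[...,2],np.nan)).round()) for y0 in range(-340,260,40)])
from workcell import *
for p,a in [((471,-264,150),20),((471,-264,32),20),((471,-264,150),20),((480,126,170),10),((480,126,59),10)]:
    print(np.round(inverse_kinematics(p,R(a)),2))
E
```

```text
top [ 471.8 -263.9] [(np.float64(84.7), np.float64(-68.6)), (np.float64(122.4), np.float64(-161.2)), (np.float64(83.0), np.float64(110.9)), (np.float64(121.6), np.float64(19.6))]
topcr [479.8 125.8] [(np.float64(80.9), np.float64(-80.5)), (np.float64(123.1), np.float64(-170.1)), (np.float64(79.2), np.float64(99.2)), (np.float64(122.7), np.float64(10.7))]
scene [ 468.2 -258. ] [(np.float64(112.8), np.float64(-57.7)), (np.float64(139.5), np.float64(-162.9)), (np.float64(106.3), np.float64(118.2)), (np.float64(130.4), np.float64(19.0))]
[(-340, np.float64(33.0)), (-300, np.float64(64.0)), (-260, np.float64(64.0)), (-220, np.float64(31.0)), (-180, np.float64(6.0)), (-140, np.float64(6.0)), (-100, np.float64(37.0)), (-60, np.float64(44.0)), (-20, np.float64(47.0)), (20, np.float64(54.0)), (60, np.float64(41.0)), (100, np.float64(43.0)), (140, np.float64(42.0)), (180, np.float64(22.0)), (220, np.float64(7.0))]
[(-340, np.float64(31.0)), (-300, np.float64(63.0)), (-260, np.float64(62.0)), (-220, np.float64(31.0)), (-180, np.float64(6.0)), (-140, np.float64(6.0)), (-100, np.float64(32.0)), (-60, np.float64(45.0)), (-20, np.float64(47.0)), (20, np.float64(51.0)), (60, np.float64(39.0)), (100, np.float64(39.0)), (140, np.float64(40.0)), (180, np.float64(21.0)), (220, np.float64(4.0))]
[ 0.46  0.49 -0.08  1.9   0.06  0.75 -0.88]
[ 0.44  0.69 -0.05  1.96  0.07  0.5  -0.88]
[ 0.46  0.49 -0.08  1.9   0.06  0.75 -0.88]
[-0.    0.44 -0.48  1.98  0.28  0.79 -2.04]
[-0.19  0.6  -0.25  2.05  0.29  0.52 -2.04]
```

Everything agrees, so I grasp now.

```bash
python3 - <<'E'
from h import *
from workcell import *
movep((471.5,-264,130),R(20)); s=read_state();print(s["time"],s["eef_pos"],s["ft_force"])
hit=movel((471.5,-264,33),max_speed=80,guard=8);s=read_state();print(hit,s["eef_pos"],s["time"],s["ft_force"])
if not hit:
    clamp();s=read_state();print(s["finger_gap"],s["gripper_force"],s["ft_force"],s["time"])
    print(movel((471.5,-264,53),max_speed=40));wait(.3);s=read_state();print(s["finger_gap"],s["gripper_force"],s["ft_force"],s["torque"],s["eef_pos"],s["time"])
    for n in("scene","top"):
        c=camera(n);cv2.imwrite(f"pics/{n}1.png",c["image"]);np.savez(f"{n}1.npz",**c)
    a=cv2.imread("pics/top1.png")[225:325,370:490];b=cv2.imread("pics/scene1.png")[170:290,380:520]
    cv2.imwrite("pics/g1.png",np.hstack([cv2.resize(a,(400,340)),cv2.resize(b,(400,340))]))
E
```

```text
1.5 [ 471.1884499  -265.28052879  130.25394354] [ 0.31587253 -0.19116625  1.06666267]
False [ 471.76020238 -264.15663233   33.43862007] 2.8667 [ 0.05147708 -0.188554   -1.01641808]
11.222911890626124 62.506502866744995 [ 0.4768464  -0.33133013 -1.61162579] 3.5333
False
10.850882233298872 62.50550866127014 [-0.99973277 -0.09168836 -2.81735606] [-0.05087635  0.0039439  -0.02691865] [ 471.42299604 -263.97798399   52.83077533] 4.4833
```

View pics/g1.png

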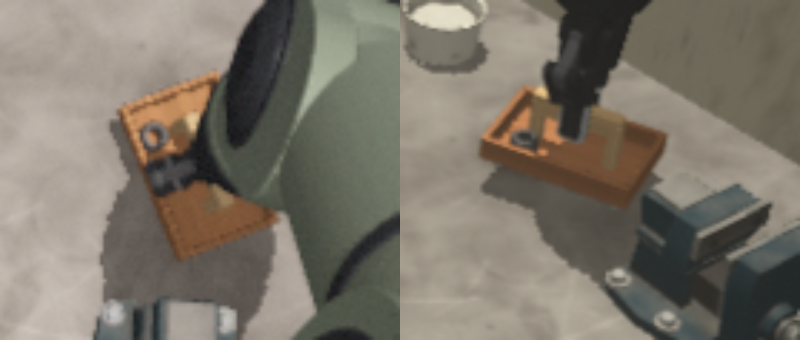

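The tray hangs level with the cap aboard at crop (525,140), and the pads grip the bar's middle. I carry it over in straight lines and compare it with the lower tray from just above.

```bash
python3 - <<'E'
from h import *
from workcell import *
movel((471.5,-264,150),max_speed=100);s=read_state();print(s["time"],s["ft_force"])
movel((480,126,150),R(10.3),max_speed=120)
movel((480,126,85),max_speed=70);wait(.4)
s=read_state();print(s["time"],s["ft_force"],s["torque"],s["eef_pos"],s["tool_rot"].round(4) if hasattr(s["tool_rot"],"round") else s["tool_rot"],s["finger_gap"])
for n in("scene","top"):
    c=camera(n);np.savez(f"{n}2.npz",**c)
    w=(245,225,340,310) if n=="top" else (240,255,360,345)
    w=(215,215,335,315) if n=="top" else (235,245,355,345)
    im=cv2.resize(c["image"][w[1]:w[3],w[0]:w[2]],(400,333),interpolation=cv2.INTER_CUBIC)
    cv2.imwrite(f"c_{n}.png",im)
cv2.imwrite("pics/h2.png",np.hstack([cv2.imread("c_top.png"),cv2.imread("c_scene.png")]))
E
```

```text
5.7 [-0.12752719 -0.93965283 -2.35199505]
10.575 [ 0.15959145  0.57475057 -2.80528581] [-0.06513097  0.02468741  0.0092961 ] [480.04268938 125.99685032  85.10257164] [[ 9.839e-01  1.788e-01  2.000e-04]
 [ 1.788e-01 -9.839e-01  1.000e-04]
 [ 2.000e-04 -0.000e+00 -1.000e+00]] 10.513643088717277
```

View pics/h2.png

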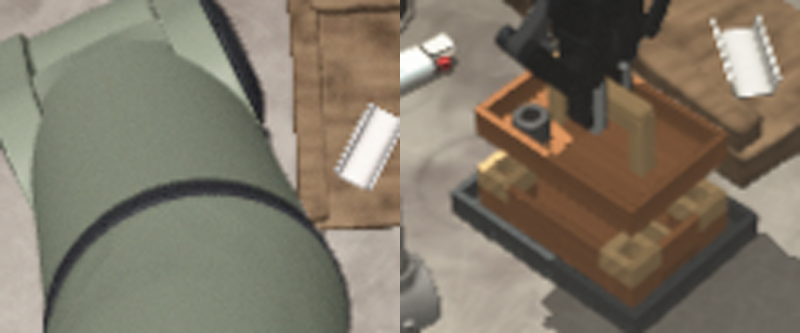

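The top view is blocked by the arm. The scene view shows the tray level above the lower one: rim corners at crop (477,108), (727,133) and (634,212), cap at (530,120). I check the relative offset in this one camera.

```bash
python3 - <<'E'
from h import *
S=load("scene2.npz");S0=load("scene0.npz");T0=load("top0.npz")
f=lambda p:((p[0]-400)/3.333+235-.35,p[1]/3.333+245-.35)
P=ray(S,[f(p) for p in[(477,108),(727,133),(634,212)]],80.7);print(P.round(1),"centre",(P[0]+P[1])/2,"sides",np.linalg.norm(P[0]-P[2]),np.linalg.norm(P[1]-P[2]))
v=P[0]-P[2];print(np.degrees(np.arctan2(v[1],v[0])))
sp=[(487,421),(569,358),(716,455),(637,520)]
Q=ray(S0,[((a-400)/4+245-.4,(b-300)/4+265-.4) for a,b in sp],36);print("sock scene",Q.mean(0))
tp=[(524,67),(631,44),(661,229),(551,248)]
print("sock top",ray(T0,[((a-400)/5+236-.4,b/5+242-.4) for a,b in tp],36).mean(0))
# upper tray earlier, same camera, corners in crop at z=29
P=ray(S0,[((a)/4+390-.4,(b-300)/4+192-.4) for a,b in[(70,435),(328,437)]],29);print("upper start scene",P.mean(0))
E
```

```text
[[531.4 173.2  80.7]
 [430.1  76.2  80.7]
 [414.3 152.8  80.7]] centre [480.78572051 124.69105613  80.7       ] sides 118.89297780841814 78.2174652487936
9.890513351151673
sock scene [479.37401525 127.00113759  36.        ]
sock top [479.70984327 125.89361712  36.        ]
upper start scene [ 469.44175392 -261.43865195   29.        ]
```

Alignment is within about 2 mm. Now I probe down gently, and if blocked, search in small hops under a light guard.

```bash
cat > probe.py <<'E'
from h import *
from workcell import *
import sys
A=10.2
def probe(x,y,z0=72,z1=63,g=5,v=14):
    movel((x,y,z0),R(A),max_speed=60)
    hit=movel((x,y,z1),R(A),max_speed=v,guard=g)
    s=read_state();print((x,y),hit,"z",round(s["eef_pos"][2],2),"F",np.round(s["ft_force"],1),"M",np.round(s["torque"],2),"t",round(s["time"],2));return s["eef_pos"][2],hit
if __name__=="__main__":
    x,y=479.5,126.6
    z,hit=probe(x,y,z0=75)
    for n in("scene",):
        c=camera(n);np.savez("scene3.npz",**c)
E
python3 probe.py
```

```text
(479.5, 126.6) False z 63.06 F [-0.4 -0.2 -3. ] M [ 0.   -0.01  0.01] t 12.0
```

No contact 6 mm below rim level, so the lugs are in the sockets. I go on down to the home stop.

```bash
python3 - <<'E'
from h import *
from workcell import *
s=read_state();x,y=479.5,126.6
hit=movel((x,y,56),R(10.2),max_speed=10,guard=6);s=read_state()
print(hit,np.round(s["eef_pos"],2),np.round(s["ft_force"],1),np.round(s["torque"],2),s["time"]);wait(.3)
s=read_state();print(np.round(s["eef_pos"],2),np.round(s["ft_force"],1),s["time"])
c=camera("scene");np.savez("scene3.npz",**c)
cv2.imwrite("pics/h3.png",cv2.resize(c["image"][255:345,240:360],(800,600),interpolation=cv2.INTER_CUBIC))
E
```

```text
True [479.65 126.74  58.93] [-0.9 -0.7 10. ] [ 0.2   0.38 -0.03] 12.5333
[479.61 126.71  58.94] [-0.3 -0.6  9.6] 12.8333
```

View pics/h3.png

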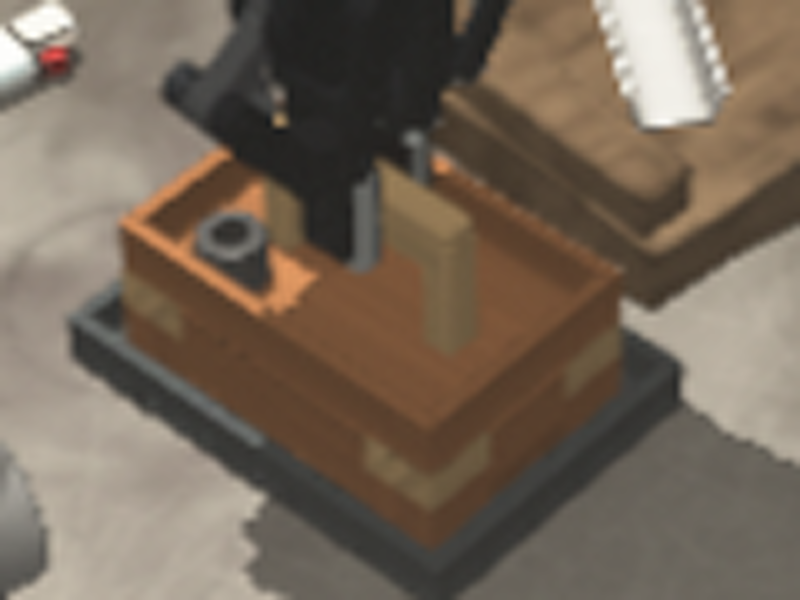

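The trays are flush all round with no gap: rim corners at (125,220), (430,430) and (620,270), cap aboard at (235,245). I release, retreat and check.

```bash
python3 - <<'E'
from h import *
from workcell import *
open_gripper();wait(.3);s=read_state();print(s["finger_gap"],np.round(s["ft_force"],1),s["time"])
movel((479.6,126.7,190),max_speed=90)
movel((470,-150,230),max_speed=200);wait(.3)
S=camera("scene");T=camera("top");print(read_state()["time"])
a=cv2.resize(S["image"][250:350,235:355],(400,333),interpolation=cv2.INTER_CUBIC);b=cv2.resize(T["image"][222:322,216:336],(400,333),interpolation=cv2.INTER_CUBIC)
cv2.imwrite("pics/f.png",np.hstack([a,b]))
w=cloud(T);m=(abs(w[...,0]-480)<70)&(abs(w[...,1]-126)<60)&(w[...,2]>80);print("bar top",np.nanmedian(w[m],0))
E
```

```text
85.50229623443903 [ 0.7 -0.6 -0.6] 13.8917
17.45
bar top [478.78965238 125.73012676  86.01423013]
```

View pics/f.png

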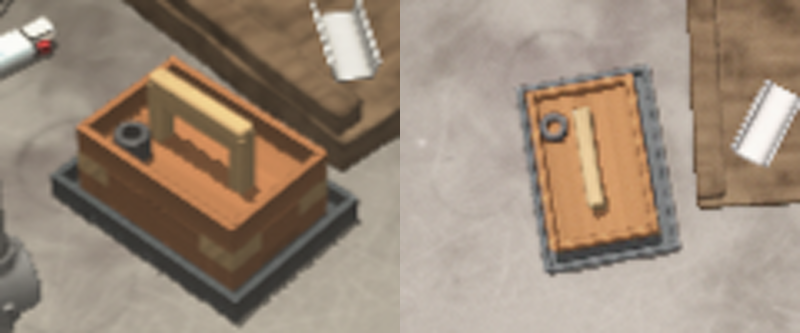

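The tray sits flush and level on the lower one, the cap is aboard (scene crop (133,138), top crop (553,127)), and the bar top at 86 mm is right for home (27+60=87). I'm handing in.

```bash
python3 -c "
from workcell import *
print(finish_job())"
```

```text
the job is handed in; nothing more can be done
None
```

I stacked the upper tray on the lower tray, fully home and level with the cap aboard, then released it and handed the job in at about 17.5 s; the hand-in returned no verdict.

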